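Swing the heavy drink shelf over the jug and bring it to rest

TASK

Swing the heavy shelf with the drink dispenser round until its spout is over the jug, and bring it to rest there by itself, with the robot clear of it. Push it at the orange sprung buffer with the closed fingers; do not touch the dispenser, do not swing it fast or run it into its end stops, and leave the jug, the mug, the tub and the soap bottle alone.

Things in the scene. Friction and masses are not known exactly. Their poses are not given: they have to be found in the camera images.
- boom (a joint): Swing angle q (rad) of the dark wooden shelf about the vertical pivot. At q = 0 it reaches from the pivot towards the robot (-x); a point at radius r on its centre line is at pivot + r*(-cos q, -sin q), so the tip moves to -y as q grows. Starts at rest at -0.8 to -0.55; the jug is at 0.35 to 0.7. End stops at -1.05 and 1.05: stay within -0.98 and 0.98.
- pivot (a point): Point on the vertical pivot axis, on the steel post, 150 mm above the worktop; fixed. About it the loaded shelf has an inertia of 0.22 kg m2 (nominal, varies by 20 percent), dry friction 0.0008 N m and damping 0.004 N m s/rad: like 1.85 kg at the buffer. Once pushed it coasts on: from 0.1 rad/s for about 1 rad, from 0.03 rad/s for about 0.12 rad.
- shelf_tip (a point): Middle of the tip edge of the shelf board, top face, at radius 395 mm, 165 mm above the worktop. The board is 15 mm thick, 160 mm wide under the dispenser (radius 95 to 255 mm) and 100 mm wide from there to the tip.
- buffer_mid (a point): Centre of the orange buffer block on the shelf near its tip, at radius 345 mm: 120 mm wide in the direction of swing, 90 mm along the shelf, 45 mm high, from 170 to 215 mm above the worktop. Too wide to grip or straddle: push its flat sides with closed fingers from above, tips at about 185 mm (above the board's top, 165 mm).
- buffer (a joint): Slide of the orange buffer across the shelf (m) on a centring spring, 30 N/m, lightly damped, 45 mm each way, block 0.12 kg. 0 relaxed, positive to the shelf's own +y (world +y at q = 0). A shelf that runs against a finger standing still bounces back (in about 0.75 s): to brake it, let the finger give way with it.
- jar: Drink dispenser, amber jar with blue lid, 148 mm across, 168 mm high, about 4 kg, fixed on the shelf at radius 175 mm; its top is 333 mm above the worktop. Origin: centre of its underside. Not to be touched.
- spout (a point): Lower end of the steel spout (20 mm across) under the shelf, at radius 285 mm on the shelf's centre line, 120 mm above the worktop.
- jug_mouth (a point): Centre of the mouth of the white jug (110 mm across, rim 104 mm above the worktop), on a cork mat 170 mm across at the end of a clamped bracket. It stands exactly 285 mm from the pivot axis, so the spout passes right over it; the spout is over this point at q = atan2(pivot_y - jug_y, pivot_x - jug_x).
- mug: Red mug, 80 mm across, 90 mm high, bystander. Origin: centre of its underside.
- tub: White tub with blue cap, 90 mm across, 120 mm high, bystander. Origin: centre of its underside.
- soap: Green soap bottle, 60 mm across, 130 mm high, bystander. Origin: centre of its underside.

How it is judged:
On the way:
1. the spout stays over the jug, almost still, for 2 s (horizontal distance between spout and jug_mouth below 0.036 m and velocity of joint boom between -0.03 and 0.03 rad/s), for 2 s.
At the end, for the whole second after the job is handed in: The spout is within 36 mm of the jug mouth's centre (seen from above), the shelf turns slower than 0.03 rad/s, and the robot touches nothing (all of step 1 and contact force between the fingers and boom below 0.05 N).
It fails at once if the shelf swings fast (over 0.7 rad/s) (velocity of joint boom above 0.7 rad/s or velocity of joint boom below -0.7 rad/s).
It fails at once if the shelf runs into an end stop (beyond 0.98 rad either way) (value of joint boom above 0.98 rad or value of joint boom below -0.98 rad).
It fails at once if the robot touches the dispenser (contact force between any of the fingers, the arm and jar above 0.5 N).
It fails at once if the jug is moved (distance of jug_mouth from where it was at the start of the episode above 0.015 m).
It fails at once if a bystander is moved (distance of any of mug, tub, soap from where it was at the start of the episode above 0.03 m).
It also fails if it takes over 42 s, if anything falls off the work surface, if the arm or the gripper's body presses on something with over 40 N, if the wrist force passes 120 N, or if a joint passes its speed limit or range.

ROBOT

A 7-joint arm with a two-finger parallel gripper is mounted at the origin on the work surface. World frame = base frame: x ahead of the robot, y to its left, z up, the work surface at z = 0. Lengths are in m, angles in rad, forces in N, time in s.
With the tool pointing down it reaches from about 0.35 to 0.9 m from the base axis. Payload 8.1 kg.
Tool frame: the origin (TCP) lies at the very end of the fingers, on their centre line; the grasp point (between the pads) lies 19 mm behind it; z points along the fingers, y is the line along which they close (so a half turn about z gives the same grasp; the last joint's range is limited). The gripper opens to 92 mm and grips with 3 to 60 N. Pads are 19 mm wide; open, the fingers measure 130 mm over their backs; the gripper's body (75 mm by 190 mm) begins 47 mm behind the grasp point.
Start: joints at [-0.103, 0.434, 0.025, 1.573, -0.012, 1.134, -0.075], TCP at [0.625, -0, 0.227] pointing down, gripper open.
Joint ranges: [-2.62, 2.62], [-0.44, 2.09], [-1.27, 1.32], [0.08, 2.57], [-1.32, 4.46], [0.12, 2], [-2.74, 2.74]. Speed limits (rad/s): [2.22, 2.22, 3.01, 3.01, 3.14, 3.14, 3.14].

INTERFACE

Orientations are given as a rotation vector (axis times angle).
In Python, from cell import arm gives the robot as it stands.
- The arm moves only by the tool carry_out, never from a script. Its argument "commands" is a list of rows, each a list of 7 numbers: the opening, from 0 (shut) to 1 (fully open), then the shift along the tool's x, y, z each as a share of 0.025 m, from -1 to 1, then the turn, a rotation vector about the tool's x, y, z each as a share of 0.1 rad, from -1 to 1. A call has 1 to 8 rows; each row shifts and turns the commanded pose from where the row before left it, along the tool's axes as they then stand; what a row does not reach is not made up. A row lasts 1/10 s, in which the tool goes at most 50 mm and 8.59 degrees, less where a joint would pass 70% of its speed; a pose out of reach is approached as far as the arm can. A call with a number of a shift or a turn outside -1 to 1 is refused whole. A call with a gripper value outside its range is refused whole. The fingers move at their own pace and stop on an object; "squeeze" is the grip in N (left out, the last holds). Time passes only in rows, so rows that do not move let the fingers close. It gives the time, the measured TCP pose, the force, the opening and the grip force at its end, in the units of the state.
- arm.observe(): the state, without advancing time (a new reading comes with each control period).
- arm.get_image(name): name is "scene" or "side" or "wrist"; returns a dict with "pixels" (420x560x3 uint8, red, green, blue), "range_z" (420x560 float32, m along the optical axis (not along the pixel's ray), 0 where there is no reading), "mtx" (3x3 intrinsics, pixels), "k1" (the pictures are not rectified: a ray, as slopes to the right and down, at radius r is drawn at 1 + k1 r^2 times it, then the intrinsics apply), "R" (3x3) and "t" (3): a world point X has camera coordinates R X + t; the wrist camera has in their place "tool_from_camera" (4x4, takes a point from camera to tool coordinates, whose origin is the TCP and whose axes are the flange's). Camera axes: x right, y down, z forward; pixel columns grow to the right and rows downward; lengths in m; the calibration is good to about 2 mm. A picture is of the moment at which its call begins: read the wrist's pose just before it.
- arm.sign_off(): hands the job in; it is judged then, once.
The state is a dict: "clock": time; "joints": joint angles; "dq": joint speeds; "joint_efforts": joint torques, N m; "position": TCP position; "ee_rot": TCP orientation; "force": force on the tool from outside, world axes, zero at the start; "ft_torque": the same for the moment, N m; "width": opening from 0.0 (shut) to 1.0 (fully open); "gripper_force": force on a finger pad.
Only numpy, scipy, OpenCV 4.12 (cv2) and the standard library are available. Lean on these libraries where they do the work, as an engineer would, in place of code of your own. Each camera call takes 0.05 s, during which the arm holds its last target. There are 200 camera calls.

## Working session

There is one attempt and no reset: what is moved stays moved. The work goes in short steps, Python scripts to look and compute and a tool call to move; the robot and the scene stay as the last step left them, time stands still between calls to the robot, and variables do not carry over. Pictures are saved under pics/ and viewed, at most 10 in all, crops included, and the job is handed in when it is done.

Besides the shell and the picture viewer there is one more tool, called after "Emit:" in YAML: its name, and indented under it one key for each argument. carry_out: Moves the arm, as the interface text tells. Shift numbers are shares of 0.025 m and turn numbers shares of 0.1 rad, none past 1 either way. Its arguments: {"type":"object","properties":{"commands":{"type":"array"},"squeeze":{"type":"number"}},"required":["commands"]}

```bash
mkdir -p pics; ls
cat > h.py <<'E'
import numpy as np, cv2
from cell import arm
def cloud(im):
    z=im["range_z"]; K=im["mtx"]; h,w=z.shape
    u,v=np.meshgrid(np.arange(w),np.arange(h))
    xd=(u-K[0,2])/K[0,0]; yd=(v-K[1,2])/K[1,1]
    x,y=xd.copy(),yd.copy()
    for _ in range(10):
        s=1+im["k1"]*(x*x+y*y); x=xd/s; y=yd/s
    P=np.stack([x*z,y*z,z],-1)
    W=(P-im["t"])@im["R"]
    W[z<=0]=np.nan
    return W
def save(im,n): cv2.imwrite("pics/"+n,im["pixels"][:,:,::-1])
E
python3 - <<'E'
from h import *
o=arm.observe(); print({k:np.round(v,3) for k,v in o.items()})
for n in("scene","side"):
    im=arm.get_image(n); save(im,n+"0.png"); np.save(n+"0.npy",cloud(im)); np.save(n+"0p.npy",im["pixels"])
    print(n,im["k1"],-im["R"].T@im["t"])
a=cv2.imread("pics/scene0.png");b=cv2.imread("pics/side0.png")
cv2.imwrite("pics/both0.png",cv2.resize(np.vstack([a,b]),(400*560//420*1,600)) if 0 else cv2.resize(np.hstack([a,b]),(800,300)))
E
```

```text
pics
{'clock': np.float64(0.0), 'joints': array([-0.103,  0.435,  0.025,  1.574, -0.012,  1.134, -0.075]), 'dq': array([ 0.001, -0.001,  0.001,  0.001,  0.   , -0.001,  0.001]), 'joint_efforts': array([ 0.0000e+00, -6.6785e+01,  9.8500e-01, -3.1446e+01, -6.1000e-02,
        4.3000e-02,  0.0000e+00]), 'position': array([ 0.624, -0.   ,  0.226]), 'ee_rot': array([-2.221e+00, -2.221e+00,  2.000e-03]), 'force': array([-0.991, -0.067,  0.291]), 'ft_torque': array([ 0.03 ,  0.008, -0.035]), 'gripper_force': np.float64(0.0), 'width': np.float64(0.999)}
scene -0.11281996146809013 [0.58326267 0.87448665 0.87979742]
side 0.022406662311191806 [-0.19830897 -0.76984753  0.9878818 ]
```

View pics/scene0.png

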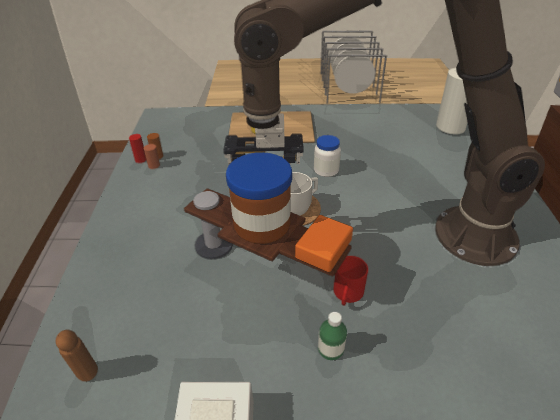

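View pics/side0.png

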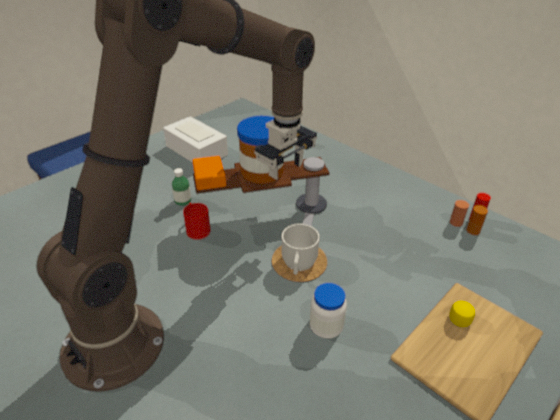

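The scene view shows the post cap at (206,200), jar lid (260,175), buffer (325,243), jug (297,192), tub (327,155), mug (350,278) and soap (333,340). The side view shows the buffer at (208,172), post cap (315,163), jug (300,245), tub (328,310) and mug (197,220). I'll measure each of these from the point clouds.

```bash
cat >> h.py <<'E'
def circ(p):  # robust-ish circle fit
    A=np.c_[2*p,np.ones(len(p))]; s=np.linalg.lstsq(A,(p**2).sum(1),rcond=None)[0]
    return s[0],s[1],np.sqrt(s[2]+s[0]**2+s[1]**2)
def rect(W,m,zlo,zhi):
    q=m&(W[...,2]>zlo)&(W[...,2]<zhi); p=W[q]
    (c,s,a)=cv2.minAreaRect(p[:,:2].astype(np.float32)); return len(p),np.round(c,4),np.round(s,3),round(a,1),np.median(p[:,2]).round(3)
E
python3 - <<'E'
from h import *
for n in("scene","side"):
    W=np.load(n+"0.npy"); px=np.load(n+"0p.npy"); hsv=cv2.cvtColor(px,cv2.COLOR_RGB2HSV); H,S,V=[hsv[...,i].astype(int) for i in range(3)]
    v,u=np.mgrid[:420,:560]
    win=lambda a,b,c,d:(u>a)&(u<b)&(v>c)&(v<d)
    org=(H<14)&(H>5)&(S>200)&(V>180)
    red=((H<5)|(H>174))&(S>150); blue=(H>100)&(H<125)&(S>150)
    B=dict(scene=dict(buf=(290,360,215,270),post=(188,224,188,212),jug=(270,320,170,215),lid=(220,300,150,200),tub=(312,342,134,180),mug=(330,370,255,302),soap=(315,350,315,360)),
     side=dict(buf=(190,228,152,192),post=(300,328,154,172),jug=(278,322,222,275),lid=(232,280,114,145),tub=(308,348,282,335),mug=(182,212,202,240),soap=(170,192,170,205)))[n]
    print(n)
    print(" buf",rect(W,org&win(*B['buf']),.208,.222))
    print(" lid",rect(W,blue&win(*B['lid']),.325,.345))
    m=win(*B['post']); print(" post z pct",np.nanpercentile(W[m][:,2],[50,80,90,97]).round(3))
    zt=np.nanpercentile(W[m][:,2],80); print(" post",rect(W,m,zt-.005,zt+.006))
    print(" jug",rect(W,win(*B['jug'])&(S<70),.098,.110))
    q=win(*B['jug'])&(S<70)&(W[...,2]>.099)&(W[...,2]<.110); print("  circ",np.round(circ(W[q][:,:2]),4))
    print(" tub",rect(W,blue&win(*B['tub']),.113,.128))
    print(" mug",rect(W,red&win(*B['mug']),.083,.097))
    print(" soap",rect(W,win(*B['soap']),.05,.14))
    # board
    m=(W[...,2]>.160)&(W[...,2]<.170)&(W[...,0]>.4)&(W[...,0]<1.1)&(V<140)&(abs(W[...,1])<.45); p=W[m][:,:2]
    print(" board",len(p),cv2.fitLine(p.astype(np.float32),cv2.DIST_HUBER,0,.01,.01).ravel().round(3))
E
```

```text
scene
 buf (177, array([0.4953, 0.2118]), array([0.104, 0.079]), 61.4, np.float64(0.214))
 lid (2105, array([0.6325, 0.1184]), array([0.143, 0.143]), 88.3, np.float64(0.332))
 post z pct [0.167 0.176 0.177 0.178]
 post (354, array([0.7823, 0.0244]), array([0.065, 0.067]), 32.5, np.float64(0.176))
 jug (101, array([ 0.5218, -0.1314]), array([0.111, 0.063]), 84.9, np.float64(0.102))
  circ [ 0.5442 -0.1337  0.0521]
 tub (232, array([ 0.4244, -0.335 ]), array([0.075, 0.071]), 85.0, np.float64(0.119))
 mug (166, array([0.4086, 0.1967]), array([0.08 , 0.065]), 57.4, np.float64(0.088))
 soap (736, array([0.4773, 0.37  ]), array([0.048, 0.059]), 77.9, np.float64(0.088))
 board 2287 [ 0.835 -0.55   0.622  0.159]
side
 buf (0, array([0., 0.]), array([0., 0.]), 0.0, np.float64(nan))
 lid (640, array([0.618, 0.125]), array([0.151, 0.099]), 36.7, np.float64(0.332))
 post z pct [0.168 0.176 0.178 0.239]
 post (194, array([0.7786, 0.0171]), array([0.069, 0.064]), 48.4, np.float64(0.175))
 jug (196, array([ 0.5424, -0.1404]), array([0.112, 0.106]), 42.7, np.float64(0.102))
  circ [ 0.5432 -0.1398  0.0527]
 tub (609, array([ 0.4208, -0.3478]), array([0.077, 0.072]), 40.5, np.float64(0.12))
 mug (102, array([0.4126, 0.1861]), array([0.082, 0.072]), 54.5, np.float64(0.087))
 soap (330, array([0.4394, 0.3031]), array([0.156, 0.06 ]), 56.9, np.float64(0.084))
 board 1235 [ 0.868 -0.496  0.659  0.06 ]
  return _methods._mean(a, axis=axis, dtype=dtype,
  ret = ret.dtype.type(ret / rcount)
```

Emit:
carry_out:
  commands:
    - [0, -0.2, -0.8, -0.2, 0, 0, 0]
    - [0, 0, -1, -0.2, 0, 0, 0]
    - [0, 0, -1, -0.2, 0, 0, 0]
    - [0, 0, -1, -0.2, 0, 0, 0]
    - [0, 0, -1, -0.2, 0, 0, 0]
    - [0, 0, -1, -0.2, 0, 0, 0]
    - [0, 0.5, -1, -0.2, 0, 0, 0]
    - [0, 1, -0.5, -0.2, 0, 0, 0]
  squeeze: 10

```text
clock: 0.9
position: [0.4404, 0.031, 0.2667]
ee_rot: [-2.225, -2.218, 0.002]
force: [1.1, 0.4, 0.1]
width: 0.356
gripper_force: 0.0
```

Emit:
carry_out:
  commands:
    - [0, 1, 0, 0, 0, 0, 0]
    - [0, 1, 0, 0, 0, 0, 0]
    - [0, 1, 0, 0, 0, 0, 0]
    - [0, 1, 0, 0, 0, 0, 0]
    - [0, 1, 0, 0, 0, 0, 0]
    - [0, 1, 0, 0, 0, 0, 0]
    - [0, 1, 0, 0, 0, 0, 0]
    - [0, 1, 0, 0, 0, 0, 0]

```text
clock: 1.7
position: [0.4422, 0.2333, 0.2664]
ee_rot: [-2.222, -2.221, 0.001]
force: [0.9, -1.6, -0.5]
width: 0.002
gripper_force: 0.0
```

```bash
cat >> h.py <<'E'
P=np.array([.781,.022])
def look(n="scene",name=None):
    im=arm.get_image(n); W=cloud(im); px=im["pixels"]
    if name: save(im,name)
    hsv=cv2.cvtColor(px,cv2.COLOR_RGB2HSV); H,S,V=[hsv[...,i].astype(int) for i in range(3)]
    bx=(W[...,0]>.35)&(W[...,0]<1.0)&(abs(W[...,1])<.4)
    r={}
    for k,m,z in(("lid",(H>100)&(H<125)&(S>150),(.325,.345)),("buf",(H<14)&(H>4)&(S>190)&(V>120),(.207,.222))):
        m=m&bx&(W[...,2]>z[0])&(W[...,2]<z[1])
        if m.sum()>30:
            a=rect(W,m,*z); d=P-a[1]; r[k]=dict(n=a[0],c=a[1],s=a[2],r=round(float(np.hypot(*d)),4),q=round(float(np.arctan2(d[1],d[0])),4))
    return r
def rep(ns=("scene",),name=None):
    for n in ns:
        o=arm.observe(); print(n,round(float(o["clock"]),2),np.round(o["position"],4),"F",np.round(o["force"],2))
        for k,v in look(n,name).items(): print("  ",k,v["n"],v["c"],v["s"],v["r"],"q",v["q"])
E
python3 -c "
from h import *
rep(('scene','side'))"
```

```text
scene 1.7 [0.4422 0.2333 0.2664] F [ 0.93 -1.61 -0.53]
   lid 2106 [0.6323 0.1174] [0.144 0.143] 0.1767 q -0.5704
   buf 1488 [0.4878 0.2067] [0.12 0.09] 0.3465 q -0.5621
side 1.75 [0.4415 0.238  0.2665] F [0.54 3.66 0.76]
   lid 948 [0.6309 0.1074] [0.146 0.139] 0.1727 q -0.5173
```

```bash
sed -i 's/^P=.*/P=np.array([.7823,.0244])/' h.py
```

Emit:
carry_out:
  commands:
    - [0, 1, 0, 0, 0, 0, 0]
    - [0, 1, 0.5, 0, 0, 0, 0]
    - [0, 0.5, 1, 0, 0, 0, 0]
    - [0, 0, 1, 0.6, 0, 0, 0]
    - [0, 0, 0.5, 1, 0, 0, 0]
    - [0, 0, 0, 1, 0, 0, 0]
    - [0, 0, 0, 0.6, 0, 0, 0]
    - [0, 0, 0, 0, 0, 0, 0]

```text
clock: 2.6
position: [0.5164, 0.2932, 0.1841]
ee_rot: [-2.222, -2.22, 0.008]
force: [-0.2, -0.5, -0.2]
width: 0.006
gripper_force: 0.0
```

```bash
python3 -c "
from h import *
rep(('scene',),'c1.png')"
```

```text
scene 2.6 [0.5164 0.2932 0.1841] F [-0.2  -0.48 -0.23]
   lid 2109 [0.6324 0.1184] [0.144 0.141] 0.1769 q -0.5601
```

View pics/c1.png

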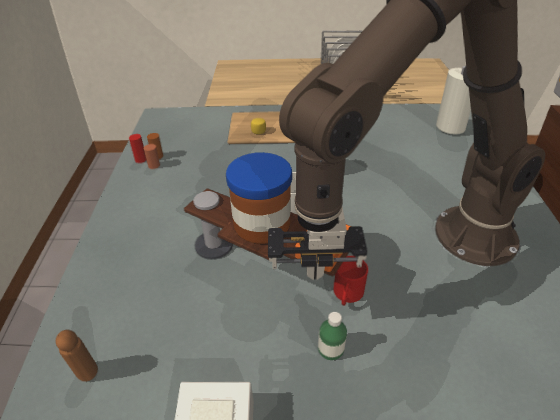

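The view shows the closed fingers down at (315,275), on the near side of the buffer. The lid is still visible at (260,175). Next I'll work out the push profile.

```bash
cat > sim.py <<'E'
import numpy as np
def sim(rates,gap,m,x0=0.,v0=0.,side=1,tau=.05):
    # rates: finger speed per 0.1 s row; side=1 finger behind, -1 finger in front. returns shelf pos, speed, max compression
    k,mb,c=30.,.12,.3; x,v=x0,v0; f=-gap*side+x0; fv=0; cm=0; dt=5e-4
    for r in rates:
        for _ in range(200):
            fv+=(r-fv)*dt/tau; f+=fv*dt
            pen=max(0,side*(f-x)); F=k*pen*side + (c*(fv-v) if pen>0 else 0)
            if F*side<0:F=0
            v+=(F-np.sign(v)*.0023-.034*v)/m*dt; x+=v*dt; cm=max(cm,pen)
    return x,v,cm,f
E
python3 - <<'E'
from sim import *
r=[.02]*4+[.012]*8+list(np.linspace(.013,.041,16))+[.041]*3
for gap in(.004,.008,.014,.02):
    for m in(1.5,1.85,2.2):
        x,v,c,f=sim(r,gap,m); print(gap,m,"q+",round(x/.345,3),"w",round(v/.345,3),"comp",round(c,4),"sep",round(f-x,4))
# rows for arc
q=-.555; c=np.array([.7805,.021]); p=np.array([.5164,.2932]); d=p-c
out=[]
prev=p
for s in r:
    q+=s*.1/.345; a=q+.555; R=np.array([[np.cos(a),-np.sin(a)],[np.sin(a),np.cos(a)]]); n=c+R@d
    out.append([round((n-prev)[1]/.025,2),round((n-prev)[0]/.025,2)]); prev=n
print(out,p,prev,q)
E
```

```text
0.004 1.5 q+ 0.186 w 0.081 comp 0.0035 sep 0.0028
0.004 1.85 q+ 0.184 w 0.087 comp 0.0038 sep 0.0034
0.004 2.2 q+ 0.183 w 0.093 comp 0.004 sep 0.004
0.008 1.5 q+ 0.18 w 0.164 comp 0.0039 sep 0.0011
0.008 1.85 q+ 0.177 w 0.159 comp 0.0041 sep 0.002
0.008 2.2 q+ 0.175 w 0.155 comp 0.0044 sep 0.0026
0.014 1.5 q+ 0.162 w 0.146 comp 0.0027 sep 0.0011
0.014 1.85 q+ 0.159 w 0.134 comp 0.0031 sep 0.0022
0.014 2.2 q+ 0.159 w 0.122 comp 0.0035 sep 0.0023
0.02 1.5 q+ 0.162 w 0.123 comp 0.0044 sep -0.0048
0.02 1.85 q+ 0.163 w 0.131 comp 0.0051 sep -0.0053
0.02 2.2 q+ 0.164 w 0.137 comp 0.0057 sep -0.0054
[[np.float64(-0.06), np.float64(-0.06)], [np.float64(-0.06), np.float64(-0.06)], [np.float64(-0.06), np.float64(-0.06)], [np.float64(-0.06), np.float64(-0.06)], [np.float64(-0.04), np.float64(-0.04)], [np.float64(-0.04), np.float64(-0.04)], [np.float64(-0.04), np.float64(-0.04)], [np.float64(-0.04), np.float64(-0.04)], [np.float64(-0.04), np.float64(-0.04)], [np.float64(-0.04), np.float64(-0.04)], [np.float64(-0.04), np.float64(-0.04)], [np.float64(-0.04), np.float64(-0.04)], [np.float64(-0.04), np.float64(-0.04)], [np.float64(-0.05), np.float64(-0.04)], [np.float64(-0.05), np.float64(-0.05)], [np.float64(-0.06), np.float64(-0.05)], [np.float64(-0.07), np.float64(-0.06)], [np.float64(-0.07), np.float64(-0.06)], [np.float64(-0.08), np.float64(-0.07)], [np.float64(-0.09), np.float64(-0.07)], [np.float64(-0.09), np.float64(-0.08)], [np.float64(-0.1), np.float64(-0.08)], [np.float64(-0.11), np.float64(-0.09)], [np.float64(-0.12), np.float64(-0.09)], [np.float64(-0.12), np.float64(-0.1)], [np.float64(-0.13), np.float64(-0.1)], [np.float64(-0.14), np.float64(-0.1)], [np.float64(-0.15), np.float64(-0.11)], [np.float64(-0.15), np.float64(-0.1)], [np.float64(-0.15), np.float64(-0.1)], [np.float64(-0.15), np.float64(-0.1)]] [0.5164 0.2932] [0.46506196 0.23157183] -0.3431159420289852
```

Emit:
carry_out:
  commands:
    - [0, -0.06, -0.06, 0, 0, 0, 0]
    - [0, -0.06, -0.06, 0, 0, 0, 0]
    - [0, -0.06, -0.06, 0, 0, 0, 0]
    - [0, -0.06, -0.06, 0, 0, 0, 0]
    - [0, -0.04, -0.04, 0, 0, 0, 0]
    - [0, -0.04, -0.04, 0, 0, 0, 0]
    - [0, -0.04, -0.04, 0, 0, 0, 0]
    - [0, -0.04, -0.04, 0, 0, 0, 0]

```text
clock: 3.45
position: [0.5075, 0.2849, 0.1867]
ee_rot: [2.222, 2.221, 0.0]
force: [-0.6, 0.3, 0.1]
width: 0.008
gripper_force: 0.0
```

Emit:
carry_out:
  commands:
    - [0, -0.04, -0.04, 0, 0, 0, 0]
    - [0, -0.04, -0.04, 0, 0, 0, 0]
    - [0, -0.04, -0.04, 0, 0, 0, 0]
    - [0, -0.04, -0.04, 0, 0, 0, 0]
    - [0, -0.04, -0.04, 0, 0, 0, 0]
    - [0, -0.05, -0.04, 0, 0, 0, 0]
    - [0, -0.05, -0.05, 0, 0, 0, 0]
    - [0, -0.06, -0.05, 0, 0, 0, 0]

```text
clock: 4.25
position: [0.4989, 0.2759, 0.1867]
ee_rot: [-2.221, -2.221, 0.0]
force: [0.9, -0.6, 0.2]
width: 0.002
gripper_force: 0.0
```

```bash
python3 -c "
from h import *
rep()"
```

```text
scene 4.25 [0.4989 0.2759 0.1867] F [ 0.85 -0.58  0.24]
   lid 2084 [0.6309 0.1143] [0.144 0.142] 0.1761 q -0.5358
```

Emit:
carry_out:
  commands:
    - [0, -0.07, -0.06, 0, 0, 0, 0]
    - [0, -0.07, -0.06, 0, 0, 0, 0]
    - [0, -0.08, -0.07, 0, 0, 0, 0]
    - [0, -0.09, -0.07, 0, 0, 0, 0]
    - [0, -0.09, -0.08, 0, 0, 0, 0]
    - [0, -0.1, -0.08, 0, 0, 0, 0]
    - [0, -0.11, -0.09, 0, 0, 0, 0]
    - [0, -0.12, -0.09, 0, 0, 0, 0]

```text
clock: 5.1
position: [0.4838, 0.2575, 0.1867]
ee_rot: [2.221, 2.221, 0.0]
force: [-0.4, 0.2, -0.5]
width: 0.002
gripper_force: 0.0
```

```bash
python3 -c "
from h import *
rep()"
```

```text
scene 5.1 [0.4838 0.2575 0.1867] F [-0.43  0.19 -0.5 ]
   lid 2036 [0.6262 0.1049] [0.143 0.144] 0.1756 q -0.4761
   buf 58 [0.5146 0.1737] [0.095 0.026] 0.3065 q -0.5087
```

Emit:
carry_out:
  commands:
    - [0, -0.12, -0.1, 0, 0, 0, 0]
    - [0, -0.13, -0.1, 0, 0, 0, 0]
    - [0, -0.14, -0.1, 0, 0, 0, 0]
    - [0, -0.15, -0.11, 0, 0, 0, 0]
    - [0, -0.15, -0.1, 0, 0, 0, 0]
    - [0, -0.15, -0.1, 0, 0, 0, 0]

```text
clock: 5.75
position: [0.4686, 0.2364, 0.1868]
ee_rot: [2.222, 2.221, 0.0]
force: [0.9, -0.4, -0.2]
width: 0.006
gripper_force: 0.0
```

```bash
python3 -c "
from h import *
rep()"
```

```text
scene 5.75 [0.4686 0.2364 0.1868] F [ 0.95 -0.42 -0.15]
   lid 1975 [0.6204 0.0953] [0.141 0.143] 0.1767 q -0.4128
   buf 94 [0.4988 0.1492] [0.108 0.03 ] 0.3098 q -0.4147
```

Emit:
carry_out:
  commands:
    - [0, -0.08, -0.08, -0.8, 0, 0, 0]
    - [0, 0, -0.2, -1, 0, 0, 0]
    - [0, 0, -0.4, -1, 0, 0, 0]
    - [0, -0.6, -0.5, -0.2, 0, 0, 0]
    - [0, -1, -0.5, 0, 0, 0, 0]
    - [0, -1, -0.5, 0, 0, 0, 0]
    - [0, -1, -0.4, 0, 0, 0, 0]
    - [0, -1, 0, 0, 0, 0, 0]

```text
clock: 6.6
position: [0.4029, 0.1189, 0.2619]
ee_rot: [-2.22, -2.222, -0.0]
force: [-0.0, 0.1, 0.7]
width: 0.007
gripper_force: 0.0
```

```bash
python3 -c "
from h import *
rep()"
```

```text
scene 6.6 [0.4029 0.1189 0.2619] F [-0.04  0.14  0.66]
   lid 1900 [0.6142 0.0753] [0.143 0.143] 0.1756 q -0.294
   buf 1217 [0.4522 0.1233] [0.116 0.09 ] 0.3446 q -0.2911
```

Emit:
carry_out:
  commands:
    - [0, -1, 0, 0, 0, 0, 0]
    - [0, -1, 0, 0, 0, 0, 0]
    - [0, -1, 0, 0, 0, 0, 0]
    - [0, -1, 0, 0, 0, 0, 0]
    - [0, -1, 0, 0, 0, 0, 0]
    - [0, -1, 0, 0, 0, 0, 0]
    - [0, -1, 0, 0, 0, 0, 0]
    - [0, -1, 0, 0, 0, 0, 0]

```text
clock: 7.45
position: [0.4042, -0.0812, 0.2619]
ee_rot: [2.221, 2.221, 0.0]
force: [0.5, 0.3, 0.1]
width: 0.007
gripper_force: 0.0
```

```bash
python3 -c "
from h import *
rep()"
```

```text
scene 7.45 [ 0.4042 -0.0812  0.2619] F [0.55 0.34 0.1 ]
   lid 1782 [0.6094 0.0576] [0.14  0.142] 0.1761 q -0.1897
   buf 934 [0.4443 0.0876] [0.117 0.088] 0.3439 q -0.1848
```

Emit:
carry_out:
  commands:
    - [0, -1, 0, 0, 0, 0, 0]
    - [0, -1, 0, 0, 0, 0, 0]
    - [0, -1, 0.6, 0, 0, 0, 0]
    - [0, -1, 0.8, 0, 0, 0, 0]
    - [0, -0.2, 0.8, 1, 0, 0, 0]
    - [0, 0, 0.4, 1, 0, 0, 0]
    - [0, 0, 0, 1, 0, 0, 0]
    - [0, 0, 0, 0, 0, 0, 0]

```text
clock: 8.3
position: [0.4675, -0.1844, 0.1839]
ee_rot: [-2.218, -2.218, 0.005]
force: [0.2, 0.9, 0.3]
width: 0.005
gripper_force: 0.0
```

```bash
python3 -c "
from h import *
rep()"
```

```text
scene 8.3 [ 0.4675 -0.1844  0.1839] F [0.19 0.89 0.27]
   lid 1715 [0.6068 0.0396] [0.143 0.14 ] 0.1762 q -0.0864
   buf 847 [0.4379 0.0507] [0.116 0.085] 0.3454 q -0.0762
```

Emit:
carry_out:
  commands:
    - [0, 0, 0, 0, 0, 0, 0]
    - [0, 0, 0, 0, 0, 0, 0]
    - [0, 0, 0, 0, 0, 0, 0]
    - [0, 0, 0, 0, 0, 0, 0]
    - [0, 0, 0, 0, 0, 0, 0]
    - [0, 0, 0, 0, 0, 0, 0]
    - [0, 0, 0, 0, 0, 0, 0]

```text
clock: 9.05
position: [0.4692, -0.1852, 0.1868]
ee_rot: [2.221, 2.221, 0.0]
force: [0.3, 0.0, 0.5]
width: 0.008
gripper_force: 0.0
```

```bash
python3 -c "
from h import *
rep()
rep(('side',))"
```

```text
scene 9.05 [ 0.4692 -0.1852  0.1868] F [0.34 0.05 0.52]
   lid 1649 [0.6063 0.0239] [0.142 0.139] 0.176 q 0.0028
   buf 727 [0.4387 0.0189] [0.085 0.115] 0.3436 q 0.016
side 9.1 [ 0.4692 -0.1853  0.1868] F [-0.02  0.17 -0.53]
   lid 647 [0.5839 0.0348] [0.153 0.08 ] 0.1987 q -0.0524
```

Emit:
carry_out:
  commands:
    - [0, -0.15, 0.11, 0, 0, 0, 0]
    - [0, -0.15, 0.11, 0, 0, 0, 0]
    - [0, -0.15, 0.11, 0, 0, 0, 0]
    - [0, -0.15, 0.11, 0, 0, 0, 0]
    - [0, -0.15, 0.11, 0, 0, 0, 0]
    - [0, -0.15, 0.11, 0, 0, 0, 0]
    - [0, -0.15, 0.11, 0, 0, 0, 0]
    - [0, -0.15, 0.11, 0, 0, 0, 0]

```text
clock: 9.95
position: [0.4915, -0.2156, 0.1867]
ee_rot: [2.222, 2.221, 0.0]
force: [1.1, -0.3, -0.5]
width: 0.005
gripper_force: 0.0
```

Emit:
carry_out:
  commands:
    - [0, 0, 0, 0, 0, 0, 0]
    - [0, 0, 0, 0, 0, 0, 0]
    - [0, 0, 0, 0, 0, 0, 0]
    - [0, 0, 0, 0, 0, 0, 0]
    - [0, 0, 0, 0, 0, 0, 0]
    - [0, 0, 0, 0, 0, 0, 0]

```text
clock: 10.55
position: [0.4912, -0.2152, 0.1868]
ee_rot: [2.221, 2.221, 0.0]
force: [0.3, -0.0, 0.8]
width: 0.01
gripper_force: 0.0
```

```bash
python3 -c "
from h import *
rep(('scene',),'c2.png')"
```

```text
scene 10.55 [ 0.4912 -0.2152  0.1868] F [ 0.26 -0.05  0.76]
   lid 1534 [ 0.6105 -0.0058] [0.141 0.138] 0.1744 q 0.174
   buf 652 [ 0.4435 -0.0408] [0.081 0.116] 0.345 q 0.1901
```

View pics/c2.png

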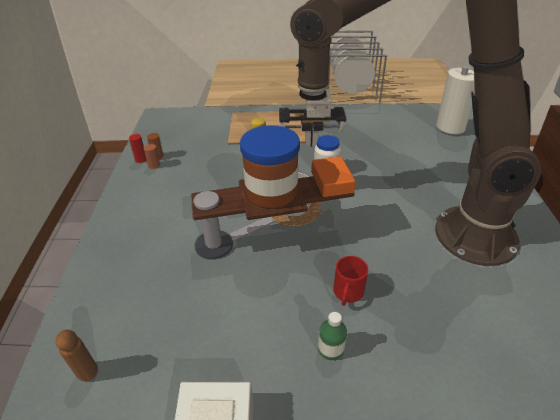

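The view shows the buffer at (333,177) swinging toward the waiting finger at (313,140). The jug is partly hidden under the shelf at about (297,205).

Emit:
carry_out:
  commands:
    - [0, 0, 0, 0, 0, 0, 0]
    - [0, 0, 0, 0, 0, 0, 0]
    - [0, 0, 0, 0, 0, 0, 0]
    - [0, 0, 0, 0, 0, 0, 0]
    - [0, 0, 0, 0, 0, 0, 0]
    - [0, 0, 0, 0, 0, 0, 0]
    - [0, 0, 0, 0, 0, 0, 0]
    - [0, 0, 0, 0, 0, 0, 0]

```text
clock: 11.4
position: [0.4913, -0.2153, 0.1867]
ee_rot: [2.221, 2.221, 0.0]
force: [0.3, 0.2, 0.6]
width: 0.008
gripper_force: 0.0
```

Emit:
carry_out:
  commands:
    - [0, 0, 0, 0, 0, 0, 0]
    - [0, 0, 0, 0, 0, 0, 0]
    - [0, 0, 0, 0, 0, 0, 0]
    - [0, 0, 0, 0, 0, 0, 0]
    - [0, 0, 0, 0, 0, 0, 0]
    - [0, 0, 0, 0, 0, 0, 0]
    - [0, 0, 0, 0, 0, 0, 0]

```text
clock: 12.1
position: [0.4912, -0.2152, 0.1867]
ee_rot: [-2.222, -2.221, -0.0]
force: [0.2, 1.0, 0.1]
width: 0.006
gripper_force: 0.0
```

```bash
python3 -c "
from h import *
rep()"
cat > brake.py <<'E'
from sim import *
import sys
q,w=float(sys.argv[1]),float(sys.argv[2])
gap0=(.478-q)*.345
for wait in (0,2,4,6,8):
  for u in (.02,.026,.03):
   for n in (12,16):
    r=[0]*wait+[u*.5]+[u]*3+list(np.linspace(u,0,n+1)[1:])+[0]*2
    res=[sim(r,gap0+e,m,0,w*.345,side=-1) for e in(-.006,0,.006) for m in(1.5,1.85,2.2)]
    print(wait,u,n,"qend",[round(q+a[0]/.345,2) for a in res[1::3]],"w",[round(a[1]/.345,3) for a in res],"c",round(max(a[2] for a in res),3))
E
```

```text
scene 12.1 [ 0.4912 -0.2152  0.1867] F [0.17 1.02 0.08]
   lid 1437 [ 0.6187 -0.034 ] [0.141 0.138] 0.1737 q 0.3429
   buf 650 [ 0.46   -0.0969] [0.082 0.12 ] 0.3444 q 0.36
```

```bash
python3 brake.py .356 .106
```

```text
0 0.02 12 qend [np.float64(0.53), np.float64(0.54), np.float64(0.54)] w [np.float64(0.04), np.float64(0.045), np.float64(0.05), np.float64(0.089), np.float64(0.09), np.float64(0.091), np.float64(0.094), np.float64(0.096), np.float64(0.098)] c 0.008
0 0.02 16 qend [np.float64(0.54), np.float64(0.56), np.float64(0.57)] w [np.float64(-0.061), np.float64(-0.052), np.float64(-0.043), np.float64(0.003), np.float64(0.008), np.float64(0.015), np.float64(0.069), np.float64(0.069), np.float64(0.07)] c 0.009
0 0.026 12 qend [np.float64(0.54), np.float64(0.54), np.float64(0.54)] w [np.float64(0.087), np.float64(0.087), np.float64(0.088), np.float64(0.094), np.float64(0.096), np.float64(0.098), np.float64(0.094), np.float64(0.096), np.float64(0.098)] c 0.004
0 0.026 16 qend [np.float64(0.57), np.float64(0.57), np.float64(0.58)] w [np.float64(0.01), np.float64(0.015), np.float64(0.021), np.float64(0.074), np.float64(0.073), np.float64(0.074), np.float64(0.091), np.float64(0.094), np.float64(0.096)] c 0.008
0 0.03 12 qend [np.float64(0.54), np.float64(0.54), np.float64(0.54)] w [np.float64(0.094), 
[... 5874 characters left out ...]
[np.float64(0.0), np.float64(-0.0), np.float64(-0.004), np.float64(-0.031), np.float64(-0.036), np.float64(-0.04), np.float64(-0.059), np.float64(-0.062), np.float64(-0.065)] c 0.007
8 0.03 12 qend [np.float64(0.54), np.float64(0.57), np.float64(0.6)] w [np.float64(-0.032), np.float64(-0.037), np.float64(-0.043), np.float64(-0.063), np.float64(-0.06), np.float64(-0.055), np.float64(-0.018), np.float64(-0.015), np.float64(-0.01)] c 0.008
8 0.03 16 qend [np.float64(0.55), np.float64(0.57), np.float64(0.6)] w [np.float64(-0.005), np.float64(-0.009), np.float64(-0.013), np.float64(-0.045), np.float64(-0.049), np.float64(-0.052), np.float64(-0.065), np.float64(-0.065), np.float64(-0.062)] c 0.007
```

Emit:
carry_out:
  commands:
    - [0, 0, 0, 0, 0, 0, 0]
    - [0, 0, 0, 0, 0, 0, 0]
    - [0, 0, 0, 0, 0, 0, 0]
    - [0, 0, 0, 0, 0, 0, 0]
    - [0, 0, 0, 0, 0, 0, 0]
    - [0, 0, 0, 0, 0, 0, 0]
    - [0, 0, 0, 0, 0, 0, 0]

```text
clock: 12.85
position: [0.4912, -0.2153, 0.1867]
ee_rot: [2.222, 2.221, 0.0]
force: [0.6, -0.1, -0.3]
width: 0.006
gripper_force: 0.0
```

```bash
python3 -c "
from h import *
rep()"
cat > brake2.py <<'E'
from sim import *
import sys
q,w=float(sys.argv[1]),float(sys.argv[2])
gap0=(.478-q)*.345
for u in (.024,.028,.031):
  for h in (2,5,8):
   for n in (14,18,22):
    r=[u*.5]+[u]*h+list(np.linspace(u,0,n+1)[1:])
    res=[sim(r,gap0+e,m,0,w*.345,side=-1) for e in(-.004,0,.004) for m in(1.5,1.85,2.2)]
    ws=[a[1]/.345 for a in res]
    print(u,h,n,"qend",[round(float(q+a[0]/.345),2) for a in res[1::3]],"w",np.round(ws,3)[1::3],"worst",round(max(map(abs,ws)),3))
E
python3 brake2.py .438 .104
```

```text
scene 12.85 [ 0.4912 -0.2153  0.1867] F [ 0.61 -0.05 -0.35]
   lid 1405 [ 0.6231 -0.0458] [0.139 0.142] 0.174 q 0.4153
   buf 637 [ 0.4706 -0.1207] [0.084 0.115] 0.3438 q 0.4357
0.024 2 14 qend [0.52, 0.54, 0.56] w [-0.029 -0.049 -0.052] worst 0.056
0.024 2 18 qend [0.53, 0.54, 0.56] w [-0.011 -0.029 -0.044] worst 0.048
0.024 2 22 qend [0.54, 0.55, 0.56] w [-0.    -0.015 -0.028] worst 0.032
0.024 5 14 qend [0.54, 0.56, 0.58] w [-0.008 -0.032 -0.051] worst 0.051
0.024 5 18 qend [0.55, 0.56, 0.57] w [-0.    -0.014 -0.031] worst 0.036
0.024 5 22 qend [0.56, 0.57, 0.58] w [ 0.005 -0.002 -0.017] worst 0.021
0.024 8 14 qend [0.57, 0.58, 0.59] w [ 0.014 -0.013 -0.037] worst 0.042
0.024 8 18 qend [0.58, 0.59, 0.59] w [ 0.019 -0.    -0.018] worst 0.022
0.024 8 22 qend [0.6, 0.59, 0.6] w [ 0.021  0.003 -0.005] worst 0.021
0.028 2 14 qend [0.54, 0.56, 0.58] w [-0.035 -0.048 -0.028] worst 0.05
0.028 2 18 qend [0.55, 0.56, 0.58] w [-0.013 -0.034 -0.051] worst 0.054
0.028 2 22 qend [0.56, 0.57, 0.58] w [-0.    -0.017 -0.033] worst 0.037
0.028 5 14 qend [0.56, 0.58, 0.6] w [-0.02  -0.045 -0.039] wo
[... 307 characters left out ...]
end [0.62, 0.62, 0.63] w [ 0.018  0.    -0.018] worst 0.021
0.031 2 14 qend [0.55, 0.57, 0.59] w [-0.041 -0.037 -0.002] worst 0.044
0.031 2 18 qend [0.56, 0.58, 0.6] w [-0.019 -0.042 -0.052] worst 0.053
0.031 2 22 qend [0.57, 0.58, 0.6] w [-0.002 -0.023 -0.04 ] worst 0.044
0.031 5 14 qend [0.58, 0.6, 0.62] w [-0.035 -0.039 -0.009] worst 0.044
0.031 5 18 qend [0.59, 0.6, 0.62] w [-0.012 -0.036 -0.051] worst 0.051
0.031 5 22 qend [0.6, 0.61, 0.63] w [-0.    -0.018 -0.036] worst 0.04
0.031 8 14 qend [0.6, 0.62, 0.64] w [-0.029 -0.04  -0.013] worst 0.043
0.031 8 18 qend [0.61, 0.63, 0.65] w [-0.005 -0.032 -0.049] worst 0.049
0.031 8 22 qend [0.63, 0.64, 0.65] w [ 0.004 -0.014 -0.033] worst 0.036
```

Emit:
carry_out:
  commands:
    - [0, -0.04, 0.03, 0, 0, 0, 0]
    - [0, -0.08, 0.07, 0, 0, 0, 0]
    - [0, -0.08, 0.07, 0, 0, 0, 0]
    - [0, -0.08, 0.07, 0, 0, 0, 0]
    - [0, -0.08, 0.07, 0, 0, 0, 0]
    - [0, -0.08, 0.07, 0, 0, 0, 0]
    - [0, -0.08, 0.07, 0, 0, 0, 0]
    - [0, -0.08, 0.07, 0, 0, 0, 0]

```text
clock: 13.7
position: [0.5044, -0.2305, 0.1867]
ee_rot: [2.222, 2.221, 0.0]
force: [0.3, 0.2, -0.6]
width: 0.002
gripper_force: 0.0
```

```bash
python3 -c "
from h import *
rep()"
```

```text
scene 13.7 [ 0.5044 -0.2305  0.1867] F [ 0.32  0.24 -0.6 ]
   lid 1361 [ 0.6301 -0.0589] [0.14 0.14] 0.1735 q 0.5008
   buf 598 [ 0.4847 -0.1468] [0.084 0.117] 0.3433 q 0.522
```

Emit:
carry_out:
  commands:
    - [0, -0.08, 0.07, 0, 0, 0, 0]
    - [0, -0.07, 0.07, 0, 0, 0, 0]
    - [0, -0.07, 0.07, 0, 0, 0, 0]
    - [0, -0.06, 0.06, 0, 0, 0, 0]
    - [0, -0.06, 0.06, 0, 0, 0, 0]
    - [0, -0.06, 0.05, 0, 0, 0, 0]
    - [0, -0.05, 0.05, 0, 0, 0, 0]
    - [0, -0.05, 0.05, 0, 0, 0, 0]

```text
clock: 14.55
position: [0.5163, -0.2429, 0.1867]
ee_rot: [-2.222, -2.221, -0.0]
force: [-0.8, -0.1, -0.8]
width: 0.006
gripper_force: 0.0
```

```bash
python3 -c "
from h import *
rep(('scene',),'c3.png')"
```

```text
scene 14.55 [ 0.5163 -0.2429  0.1867] F [-0.76 -0.08 -0.83]
   lid 1347 [ 0.6332 -0.0654] [0.139 0.141] 0.1741 q 0.5421
   buf 597 [ 0.4903 -0.1555] [0.086 0.116] 0.343 q 0.5522
```

Emit:
carry_out:
  commands:
    - [0, -0.05, 0.04, 0, 0, 0, 0]
    - [0, -0.04, 0.04, 0, 0, 0, 0]
    - [0, -0.04, 0.04, 0, 0, 0, 0]
    - [0, -0.04, 0.04, 0, 0, 0, 0]

```text
clock: 15.0
position: [0.5203, -0.2471, 0.1867]
ee_rot: [-2.222, -2.221, -0.0]
force: [0.0, 0.0, -0.3]
width: 0.006
gripper_force: 0.0
```

```bash
python3 -c "
from h import *
rep()"
```

```text
scene 15.0 [ 0.5203 -0.2471  0.1867] F [ 0.04  0.   -0.28]
   lid 1350 [ 0.6337 -0.0656] [0.14  0.141] 0.1737 q 0.5446
   buf 609 [ 0.4937 -0.1606] [0.085 0.118] 0.3428 q 0.57
```

Emit:
carry_out:
  commands:
    - [0, -0.2, 0.15, 0, 0, 0, 0]
    - [0, -0.4, 0.2, 0, 0, 0, 0]
    - [0, -0.6, 0.2, 0, 0, 0, 0]
    - [0, -0.4, 0, -0.5, 0, 0, 0]
    - [0, 0, 0, -1, 0, 0, 0]
    - [0, 0, 0, -1, 0, 0, 0]
    - [0, 0, 0, -1, 0, 0, 0]
    - [0, 0, 0, 0, 0, 0, 0]

```text
clock: 15.85
position: [0.5356, -0.2895, 0.2779]
ee_rot: [2.219, 2.216, 0.003]
force: [0.6, -0.0, 0.0]
width: 0.001
gripper_force: 0.0
```

```bash
python3 -c "
from h import *
rep(('scene',),'c4.png')"
```

```text
scene 15.85 [ 0.5356 -0.2895  0.2779] F [ 0.62 -0.02  0.04]
   lid 1321 [ 0.6363 -0.0688] [0.139 0.139] 0.1732 q 0.5681
   buf 616 [ 0.4974 -0.1658] [0.084 0.117] 0.3426 q 0.5887
```

View pics/c4.png

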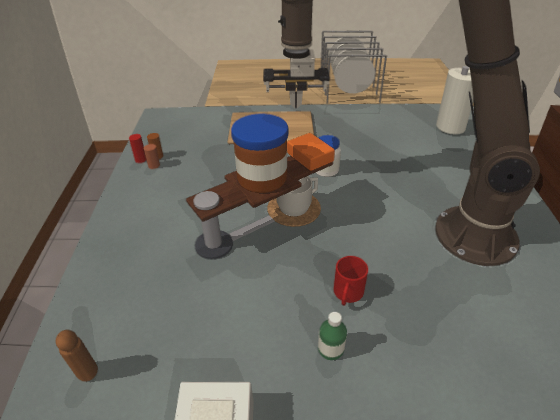

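The finger is clear at (296,98), and the shelf lies over the jug at about (295,195), still drifting slowly.

Emit:
carry_out:
  commands:
    - [0, 0, 0, 0, 0, 0, 0]
    - [0, 0, 0, 0, 0, 0, 0]
    - [0, 0, 0, 0, 0, 0, 0]
    - [0, 0, 0, 0, 0, 0, 0]
    - [0, 0, 0, 0, 0, 0, 0]
    - [0, 0, 0, 0, 0, 0, 0]
    - [0, 0, 0, 0, 0, 0, 0]
    - [0, 0, 0, 0, 0, 0, 0]

```text
clock: 16.7
position: [0.534, -0.287, 0.2743]
ee_rot: [2.221, 2.221, 0.0]
force: [-0.2, 0.1, 0.1]
width: 0.002
gripper_force: 0.0
```

```bash
python3 -c "
from h import *
rep()"
```

```text
scene 16.7 [ 0.534  -0.287   0.2743] F [-0.22  0.11  0.13]
   lid 1314 [ 0.6382 -0.0701] [0.138 0.141] 0.1723 q 0.5804
   buf 626 [ 0.5002 -0.17  ] [0.087 0.119] 0.3426 q 0.6034
```

Emit:
carry_out:
  commands:
    - [0, 0, 0, 0, 0, 0, 0]
    - [0, 0, 0, 0, 0, 0, 0]
    - [0, 0, 0, 0, 0, 0, 0]
    - [0, 0, 0, 0, 0, 0, 0]
    - [0, 0, 0, 0, 0, 0, 0]
    - [0, 0, 0, 0, 0, 0, 0]
    - [0, 0, 0, 0, 0, 0, 0]
    - [0, 0, 0, 0, 0, 0, 0]

```text
clock: 17.55
position: [0.534, -0.287, 0.2742]
ee_rot: [2.221, 2.221, -0.0]
force: [0.1, -0.1, 0.8]
width: 0.004
gripper_force: 0.0
```

```bash
python3 -c "
from h import *
rep()"
```

```text
scene 17.55 [ 0.534  -0.287   0.2742] F [ 0.13 -0.09  0.83]
   lid 1314 [ 0.6387 -0.0731] [0.137 0.141] 0.1736 q 0.5965
   buf 608 [ 0.5027 -0.1747] [0.086 0.119] 0.3432 q 0.6188
```

Emit:
carry_out:
  commands:
    - [0, 0, 0, 0, 0, 0, 0]
    - [0, 0, 0, 0, 0, 0, 0]
    - [0, 0, 0, 0, 0, 0, 0]
    - [0, 0, 0, 0, 0, 0, 0]
    - [0, 0, 0, 0, 0, 0, 0]
    - [0, 0, 0, 0, 0, 0, 0]
    - [0, 0, 0, 0, 0, 0, 0]
    - [0, 0, 0, 0, 0, 0, 0]

```text
clock: 18.4
position: [0.5339, -0.287, 0.2742]
ee_rot: [-2.221, -2.221, 0.0]
force: [-0.3, -0.1, -0.2]
width: 0.006
gripper_force: 0.0
```

Emit:
carry_out:
  commands:
    - [0, 0, 0, 0, 0, 0, 0]
    - [0, 0, 0, 0, 0, 0, 0]
    - [0, 0, 0, 0, 0, 0, 0]
    - [0, 0, 0, 0, 0, 0, 0]
    - [0, 0, 0, 0, 0, 0, 0]
    - [0, 0, 0, 0, 0, 0, 0]
    - [0, 0, 0, 0, 0, 0, 0]
    - [0, 0, 0, 0, 0, 0, 0]

```text
clock: 19.2
position: [0.534, -0.287, 0.2742]
ee_rot: [2.221, 2.221, 0.0]
force: [0.4, 0.6, -0.1]
width: 0.006
gripper_force: 0.0
```

Emit:
carry_out:
  commands:
    - [0, 0, 0, 0, 0, 0, 0]
    - [0, 0, 0, 0, 0, 0, 0]
    - [0, 0, 0, 0, 0, 0, 0]
    - [0, 0, 0, 0, 0, 0, 0]
    - [0, 0, 0, 0, 0, 0, 0]
    - [0, 0, 0, 0, 0, 0, 0]
    - [0, 0, 0, 0, 0, 0, 0]
    - [0, 0, 0, 0, 0, 0, 0]

```text
clock: 20.0
position: [0.534, -0.287, 0.2742]
ee_rot: [2.222, 2.221, 0.0]
force: [-0.7, 0.4, 0.1]
width: 0.007
gripper_force: 0.0
```

```bash
python3 -c "
from h import *
rep()
rep(('side',),'s4.png')"
```

```text
scene 20.0 [ 0.534  -0.287   0.2742] F [-0.67  0.4   0.12]
   lid 1308 [ 0.6424 -0.0765] [0.142 0.138] 0.1725 q 0.6248
   buf 612 [ 0.5074 -0.1797] [0.086 0.116] 0.3424 q 0.6387
side 20.05 [ 0.534  -0.287   0.2742] F [-0.06 -0.15 -0.32]
   lid 1092 [ 0.6378 -0.0842] [0.144 0.133] 0.1808 q 0.6445
```

View pics/s4.png

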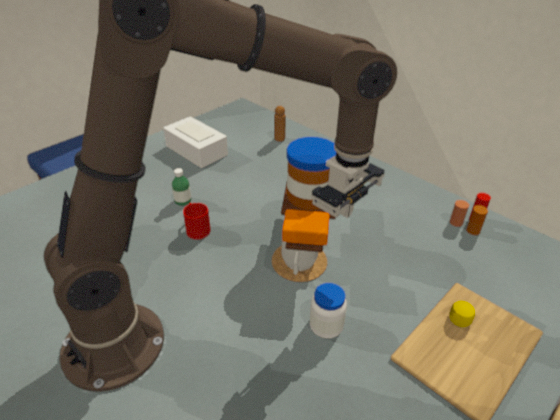

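The side view shows the buffer at (306,228) over the jug and mat at (300,262), with the gripper clear at (350,185). The spout is about 13 mm from the jug centre and the shelf has almost stopped, so I'll let it settle and hand in.

Emit:
carry_out:
  commands:
    - [0, 0, 0, 0, 0, 0, 0]
    - [0, 0, 0, 0, 0, 0, 0]
    - [0, 0, 0, 0, 0, 0, 0]
    - [0, 0, 0, 0, 0, 0, 0]
    - [0, 0, 0, 0, 0, 0, 0]
    - [0, 0, 0, 0, 0, 0, 0]
    - [0, 0, 0, 0, 0, 0, 0]
    - [0, 0, 0, 0, 0, 0, 0]

```text
clock: 20.9
position: [0.534, -0.287, 0.2742]
ee_rot: [2.222, 2.221, -0.0]
force: [0.6, -0.9, -0.4]
width: 0.005
gripper_force: 0.0
```

```bash
python3 -c "
from h import *
rep()
print(arm.sign_off())"
```

```text
scene 20.9 [ 0.534  -0.287   0.2742] F [ 0.59 -0.87 -0.43]
   lid 1306 [ 0.6432 -0.0773] [0.141 0.14 ] 0.1723 q 0.6313
   buf 609 [ 0.5077 -0.1818] [0.087 0.117] 0.3434 q 0.6441
the job is handed in; nothing more can be done
None
```

I handed the job in at about 21 s: by my camera measurements the spout is about 15 mm from the jug's centre (limit 36 mm), the shelf is drifting at under 0.01 rad/s and the gripper is clear of it; the sign-off returned no verdict.

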